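# Stow the multimeter and close its case

## Robot

A 6-joint arm with a two-finger parallel gripper is mounted at the origin on the work surface. World frame = base frame: x ahead of the robot, y to its left, z up, the work surface at z = 0. Lengths are in m, angles in rad, forces in N, time in s.
With the tool pointing down it reaches from about 0.35 to 0.85 m from the base axis. Payload 8.1 kg.
Tool frame: the origin (TCP) lies between the finger pads; the fingertips stand 11 mm ahead of it and the grasp point (between the pads) lies 8 mm behind it (robot.tips_ahead is the distance from the TCP to the fingertips, in m); z points along the fingers, y is the line along which they close (so a half turn about z gives the same grasp; the last joint's range is limited). The gripper opens to 93 mm and grips with 3 to 60 N. Pads are 15 mm wide; open, the fingers measure 128 mm over their backs; the gripper's body (75 mm by 188 mm) begins 65 mm behind the grasp point.
Start: joints at [1.2, 0.13, 1.488, -0, 1.523, -0.085], TCP at [0.169, 0.576, 0.206] pointing down, gripper open.
Joint ranges: [-2.96, 2.96], [-0.89, 2.26], [0.02, 2.5], [-1.34, 4.48], [0, 2.73], [-2.66, 2.66]. Speed limits (rad/s): [2.39, 2.39, 2.79, 3.14, 3.14, 3.14].

## Interface

Orientations are given as a rotation vector (axis times angle).
In Python, from plant import robot gives the robot as it stands. The module is installed in compiled form; this text tells all that it offers.
- The arm moves only by the tool move_arm, never from a script. Its argument "deltas" is one flat list of numbers, 7 for each row, row after row: the shift along the tool's x, y, z in m, then the turn, a rotation vector about the tool's x, y, z in rad, then the opening, from 0 (shut) to 1 (fully open). A call has 1 to 12 rows; each row is the pose to reach, as a shift and turn from the pose commanded when the call began, along the tool's axes at that moment; what a row does not reach only later rows make up. A row lasts 1/8 s, in which the tool goes at most 62.5 mm and 10.7 degrees, less where a joint would pass 70% of its speed; a pose out of reach is approached as far as the arm can. A call with a gripper value outside its range is refused whole. The fingers move at their own pace and stop on an object; "squeeze" is the grip in N (left out, the last holds). Time passes only in rows, so rows that repeat a pose let the fingers close. It gives the time, the measured TCP pose, the force, the opening and the grip force at its end, in the units of the state.
- robot.read_state(): the state, without advancing time (a new reading comes with each control period).
- robot.read_camera(name): name is "side" or "top"; returns (picture, depth): 480x640x3 uint8, red, green, blue; 480x640 float32, m along the optical axis (not along the pixel's ray), 0 where there is no reading.
- robot.camera_model(name): a dict with "K" (3x3 intrinsics, pixels), "k1" (the pictures are not rectified: a ray, as slopes to the right and down, at radius r is drawn at 1 + k1 r^2 times it, then the intrinsics apply), "R" (3x3) and "t" (3): a world point X has camera coordinates R X + t. Camera axes: x right, y down, z forward; pixel columns grow to the right and rows downward; lengths in m; the calibration is good to about 2 mm. A picture is of the moment at which its call begins. camera_model takes no time and is no camera call.
- robot.close_job(): hands the job in; it is judged then, once.
Trained networks look in the newest picture that a camera, given by its name, has taken for a name from the list of things; names that differ only in an ending like _2 or _b are one class to them, and where a whole thing is asked for, a point or a joint stands for the part that bears it (a point fixed in the world has none). Each returns a list of dicts, best first, with "confidence" (0 to 1); they miss things now and then, are a little off and sometimes report something else, mostly with a low value. They report only what shows in the picture. A call takes as long as a camera call. They do not tell look-alikes from the thing itself.
- robot.recognise(camera, label): "uv" ([column, row] in pixels, amid what is visible of it).
The state is a dict: "t": time; "q": joint angles; "dq": joint speeds; "joint_torque": joint torques, N m; "tool_pos": TCP position; "orientation": TCP orientation; "force": force on the tool from outside, world axes, zero at the start; "wrist_torque": the same for the moment, N m; "opening": finger opening in m; "gripper_force": force on a finger pad.
Only numpy, scipy, OpenCV 4.12 (cv2) and the standard library are available. Lean on these libraries where they do the work, as an engineer would, in place of code of your own. Each camera call takes 0.05 s, during which the arm holds its last target. There are 200 camera calls.

## Task

Put the handheld multimeter (the flat oblong one with the round dial on its face) away in the long bay of the open instrument case: set it down, not dropped, lying flat on the bay's floor with its face up, so that nothing stands above the rim. Then close the lid fully.

Things in the scene. Friction and masses are not known exactly. Their poses are not given: they have to be found in the camera images.
- meter: Handheld digital multimeter lying face up on the bench: dark grey oblong, 150 mm long (x), 56 wide (y), 32 tall, about 0.25 kg, a flat display at its +x end and a round dial (36 mm across, 6 mm proud) mid-face. Origin: centre of its underside; z points out of its face. Around it lie a taller white plug-in energy meter with a round socket, a black panel meter, a spanner and a brass fitting.
- bay (a point): Centre of the floor of the grey-lined long bay in the fixed black case (254 x 146 x 60 mm). x runs along the case, y to its hinge side, z up. Bay: 180 mm (x) by 130 mm (y), floor 12 mm above the bench, 48 mm below the rim; the meter fits only lengthwise (either way). The case's centre is 29 mm along +x; the small bay there holds adapters. Hinge axis: along x, 73 mm along +y, 48.5 mm up from here.
- lid (a joint): Lid angle in rad: 0 shut, level on the rim; 1.57 upright; up to 2.0 leaning back beyond the hinge. It starts a little past upright. The lid is a flat black plate, 254 mm along the hinge, 146 mm from hinge to free edge, 10 mm thick; the hinge axis lies in its inner face. A stiff friction hinge holds it where it is left; pushing it at the free edge takes 2 to 3 N.
- lid_edge (a point): Middle of the lid's free edge, on its outer face; it moves with the lid. Shut: above the case wall opposite the hinge, 10.5 mm above the rim. Open: about 0.2 m above the bench. Its axes are the lid's: z points out of the outer face (up when shut), y from the free edge to the hinge.
There are look-alikes about, which are no part of the job. Of the things that look like the meter, take the one that is farthest from the robot's base at the start.

How it is judged:
By the outcome, as a careful person would: the job done as asked, in the order asked, and still so for the second after the job is handed in, with the robot touching nothing.
It also fails if it takes over 51 s, if anything falls off the work surface, if the arm or the gripper's body presses on something with over 40 N, if the wrist force passes 120 N, or if a joint passes its speed limit or range.

## Working session

There is one attempt and no reset: what is moved stays moved. The work goes in short steps, Python scripts to look and compute and a tool call to move; the robot and the scene stay as the last step left them, time stands still between calls to the robot, and variables do not carry over. Pictures are saved under pics/ and viewed, at most 10 in all, crops included, and the job is handed in when it is done.

Besides the shell and the picture viewer there is one more tool, called as name(argument=value, ...), one argument or row to a line, values as JSON. move_arm: Moves the arm, as the interface text tells. Its arguments: {"type":"object","properties":{"deltas":{"type":"array","items":{"type":"number"}},"squeeze":{"type":"number"}},"required":["deltas"]}

```bash
mkdir -p pics; cat > h.py <<'E'
import numpy as np, cv2
from plant import robot
from scipy.spatial.transform import Rotation as Ro
def cloud(name,depth):
    m=robot.camera_model(name);K=np.array(m['K']);R=np.array(m['R']);t=np.array(m['t'])
    v,u=np.mgrid[0:480,0:640].astype(float)
    d=np.array([m['k1'],0,0,0,0],float)
    p=cv2.undistortPoints(np.stack([u.ravel(),v.ravel()],1)[:,None],K,d)[:,0].reshape(480,640,2)
    P=np.dstack([p*depth[...,None],depth])
    W=(P-t)@R
    W[depth<=0]=np.nan
    return W
def save(n,im): cv2.imwrite('pics/'+n,im[...,::-1])
E
python3 - <<'E'
from h import *
for c in ('top','side'):
    im,d=robot.read_camera(c); save(c+'0.png',im); W=cloud(c,d); np.save(c+'W.npy',W)
    for l in ('meter','bay','lid','lid_edge'):
        for r in robot.recognise(c,l):
            u,v=map(int,np.round(r['uv'])); print(c,l,u,v,round(r['confidence'],2),W[v,u].round(3))
    m=robot.camera_model(c); print(-np.array(m['R']).T@m['t'], np.array(m['R']).round(2).tolist())
print(robot.read_state())
E
```

```text
top meter 375 331 0.92 [ 0.28  -0.193  0.039]
top meter 492 306 0.78 [ 0.324 -0.412  0.038]
top meter 478 198 0.63 [ 0.53  -0.397  0.034]
top bay 165 207 0.88 [0.517 0.202 0.022]
top lid 123 199 0.76 [0.504 0.236 0.149]
top lid_edge 123 199 0.96 [0.504 0.236 0.149]
[ 0.31687791 -0.06455137  0.9993166 ] [[-0.01, -1.0, 0.03], [-0.99, 0.0, -0.13], [0.13, -0.03, -0.99]]
side meter 497 306 0.94 [ 0.505 -0.417  0.039]
side meter 425 381 0.93 [ 0.308 -0.422  0.032]
side meter 305 321 0.62 [ 0.267 -0.214  0.033]
side bay 256 162 0.7 [0.51  0.201 0.054]
side lid 236 125 0.68 [0.49  0.233 0.142]
side lid_edge 238 125 0.8 [0.495 0.233 0.14 ]
[-0.1551678  -0.68951111  0.69648301] [[0.71, -0.7, -0.01], [-0.43, -0.42, -0.8], [0.55, 0.57, -0.61]]
{'t': 0.5, 'q': array([ 1.19961066e+00,  1.30418347e-01,  1.48822808e+00, -4.09005232e-05,
        1.52301485e+00, -8.53827924e-02]), 'dq': array([ 0.00052105, -0.00208298, -0.00304586,  0.00032126, -0.00051729,
        0.00059834]), 'joint_torque': array([-3.95664929e-04, -5.59168088e+01, -4.91572344e+01,  7.67347869e-02,
        2.45265750e-02, -3.65322228e-05]), 'tool_pos': array([0.16913405, 0.57564888, 0.20550881]), 'orientation': array([ 4.47405227e-01,  3.10954667e+00, -1.19522026e-04]), 'force': array([-1.09706909,  0.20065404, -0.98859664]), 'wrist_torque': array([ 0.02932391, -0.00214637,  0.02583374]), 'gripper_force': 0.0, 'opening': 0.09338856164472022}
```

View pics/top0.png

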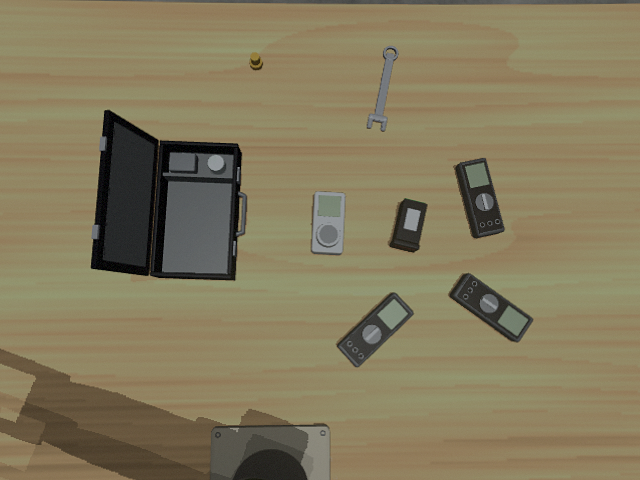

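View pics/side0.png

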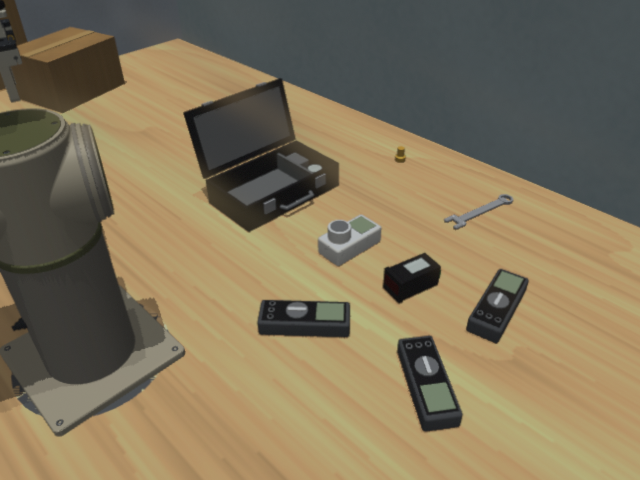

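Candidates for the meter are the three dark oblongs with dials at top-view pixels (375,331), (492,306) and (478,198). The white plug-in meter (328,222) and the black panel meter (408,225) do not match. The one farthest from the base is (478,198), at about 0.66 m against 0.52 and 0.34. The case is at (200,210), with its lid on the left (+y) and its adapters at the top (+x).

```bash
python3 - <<'E'
from h import *
im=cv2.imread('pics/top0.png'); W=np.load('topW.npy'); S=np.load('sideW.npy')
cv2.imwrite('pics/crop.png',cv2.resize(im[140:260,380:540],None,fx=4,fy=4))
def rect(P):
    r=cv2.minAreaRect((P[:,:2]*1000).astype(np.float32)); return r
for n,C in(('top',W),('side',S)):
    P=C.reshape(-1,3)
    k=(P[:,2]>.024)&(P[:,2]<.036)&(np.hypot(P[:,0]-.52,P[:,1]+.405)<.1)
    print(n,'meter top',rect(P[k]),k.sum(), np.median(P[k,2]))
    k=(abs(P[:,2]-.060)<.006)&(P[:,0]>.3)&(P[:,0]<.75)&(P[:,1]>.05)&(P[:,1]<.26)
    print('rim',rect(P[k]),k.sum())
    k=(P[:,2]>.075)&(P[:,2]<.185)&(P[:,0]>.38)&(P[:,0]<.62)&(P[:,1]>.15)&(P[:,1]<.33)
    Q=P[k]; c=Q.mean(0); u,s,v=np.linalg.svd(Q-c,full_matrices=False); print('lid',c,v[2],s/len(Q)**.5,Q.min(0),Q.max(0))
    k=(P[:,2]>.006)&(P[:,2]<.02)&(P[:,0]>.4)&(P[:,0]<.6)&(P[:,1]>.06)&(P[:,1]<.24)
    print('floor',rect(P[k]),np.median(P[k],0),k.sum())
E
```

```text
top meter top ((534.5254516601562, -404.9476318359375), (149.82701110839844, 56.777156829833984), 11.855677604675293) 1997 0.032381871437649055
rim ((507.74822998046875, 142.45172119140625), (154.35137939453125, 254.10360717773438), 87.69708251953125) 2131
lid [0.49970118 0.23152581 0.13367223] [ 0.03897002  0.9597337  -0.27819519] [0.06823654 0.03269673 0.00105428] [0.38418787 0.20878783 0.07502096] [0.61998543 0.25593121 0.18496576]
floor ((499.9433898925781, 135.18601989746094), (139.4672393798828, 204.0274200439453), 87.87106323242188) [0.48698758 0.14243659 0.01182686] 5968
side meter top ((532.8795776367188, -405.93475341796875), (151.93345642089844, 55.53186798095703), 12.179367065429688) 1880 0.03297914191846047
rim ((505.6947937011719, 140.16128540039062), (157.58383178710938, 255.9178466796875), 87.91785430908203) 1393
lid [0.49322079 0.23055894 0.1312443 ] [ 0.0408944   0.96235067 -0.26871703] [0.06916161 0.03287958 0.00221927] [0.38089399 0.2074969  0.07504058] [0.61984178 0.25741278 0.18497358]
floor ((501.5595703125, 135.30206298828125), (145.3968505859375, 199.16566467285156), 88.46875762939453) [0.49493769 0.16388656 0.01237966] 1581
```

View pics/crop.png

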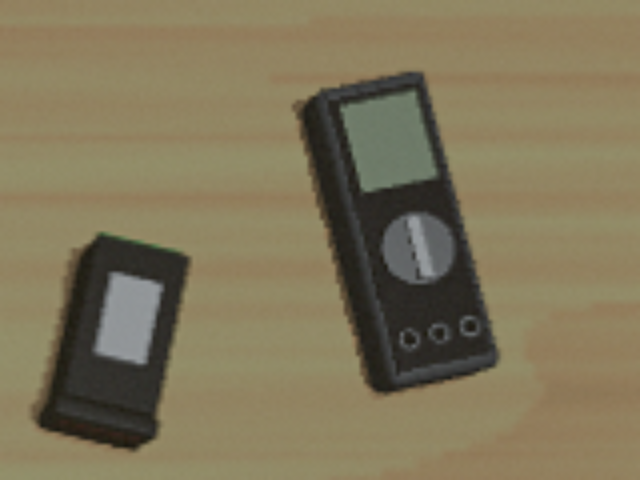

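The crop shows the chosen meter face up, with its display at the upper-left end and its dial mid-face. The panel meter beside it has no dial. The lid is at about 1.85 rad. I'll push it back a little first so the wide gripper body clears it.

```bash
cat >> h.py <<'E'
def down(yaw): # tool y at world angle yaw+90deg, z down
    c,s=np.cos(yaw),np.sin(yaw); return Ro.from_matrix(np.array([[-c,-s,0],[-s,c,0],[0,0,-1.]]))
def plan(p0,y0,*wps):
    R0=down(np.radians(y0))
    for p,y in wps:
        print(R0.inv().apply(np.array(p)-p0).round(4), (R0.inv()*down(np.radians(y))).as_rotvec().round(3))
def now():
    s=robot.read_state(); R=Ro.from_rotvec(s['orientation']); m=R.as_matrix(); y=np.degrees(np.arctan2(-m[0,1],m[1,1]))
    print('t',s['t'],s['tool_pos'].round(4),'yaw',y.round(2),'z',m[:,2].round(3),'F',s['force'].round(1),'open',s['opening'],'g',s['gripper_force']); return s['tool_pos'],y
E
python3 - <<'E'
from h import *
p,y=now()
print(down(np.radians(y)).as_rotvec())
plan(p,y,((.169,.576,.30),y),((.47,.175,.30),-2.3),((.47,.175,.151),-2.3))
E
```

```text
t 0.5 [0.1691 0.5756 0.2055] yaw -16.38 z [ 0. -0. -1.] F [-1.1  0.2 -1. ] open 0.09338856164472022 g 0.0
[0.44740868 3.10957069 0.        ]
[ 0.0002  0.0003 -0.0945] [0. 0. 0.]
[-0.4016 -0.2996 -0.0945] [ 0.     0.    -0.246]
[-0.4016 -0.2996  0.0545] [ 0.     0.    -0.246]
```

move_arm(
  deltas=[0,0,-0.06,0,0,0,0,0,0,-0.095,0,0,0,0,-0.4,-0.3,-0.095,0,0,-0.246,0,-0.4,-0.3,-0.095,0,0,-0.246,0,-0.4,-0.3,-0.095,0,0,-0.246,0,-0.4,-0.3,-0.095,0,0,-0.246,0,-0.4,-0.3,-0.095,0,0,-0.246,0,-0.4,-0.3,-0.095,0,0,-0.246,0,-0.4,-0.3,-0.095,0,0,-0.246,0,-0.4,-0.3,-0.095,0,0,-0.246,0,-0.4,-0.3,-0.095,0,0,-0.246,0,-0.4,-0.3,-0.095,0,0,-0.246,0],
  squeeze=20,
)

```text
t: 2.0
tool_pos: [0.4682, 0.1752, 0.3005]
orientation: [-0.064, -3.14, -0.001]
force: [-0.1, -0.0, 0.2]
opening: 0.0005
gripper_force: 0.0
```

move_arm(
  deltas=[0,0,0.06,0,0,0,0,0,0,0.12,0,0,0,0,0,0,0.15,0,0,0,0,0,0.02,0.15,0,0,0,0,0,0.03,0.15,0,0,0,0,0,0.037,0.15,0,0,0,0,0,0.044,0.15,0,0,0,0,0,0.05,0.15,0,0,0,0,0,0.05,0.15,0,0,0,0],
)

```text
t: 3.12
tool_pos: [0.4704, 0.2253, 0.1507]
orientation: [0.062, 3.141, 0.0]
force: [-0.4, 0.5, 0.3]
opening: 0.0007
gripper_force: 0.0
```

move_arm(
  deltas=[0,0.004,0,0,0,0,0,0,0.008,0,0,0,0,0,0,0.011,0,0,0,0,0],
)

```text
t: 3.5
tool_pos: [0.4707, 0.2359, 0.1503]
orientation: [-0.063, -3.141, 0.001]
force: [0.4, -2.1, -0.6]
opening: 0.0005
gripper_force: 0.9
```

```bash
python3 - <<'E'
from h import *
now()
im,d=robot.read_camera('side'); save('s1.png',im); W=cloud('side',d)
P=W.reshape(-1,3)
k=(P[:,2]>.075)&(P[:,2]<.18)&(P[:,0]>.53)&(P[:,0]<.62)&(P[:,1]>.18)&(P[:,1]<.33)
Q=P[k]; c=Q.mean(0); u,s,v=np.linalg.svd(Q-c,full_matrices=False); print('lid',c,v[2],s/len(Q)**.5,len(Q))
E
```

```text
t 3.5 [0.4707 0.2359 0.1503] yaw -2.3 z [-0.    -0.001 -1.   ] F [ 0.4 -2.1 -0.6] open 0.0004688161207262964 g 0.8716938458383083
lid [0.57380629 0.23065107 0.12845735] [-0.03270844 -0.94781397  0.31714165] [0.03196533 0.02600279 0.00210608] 1662
```

View pics/s1.png

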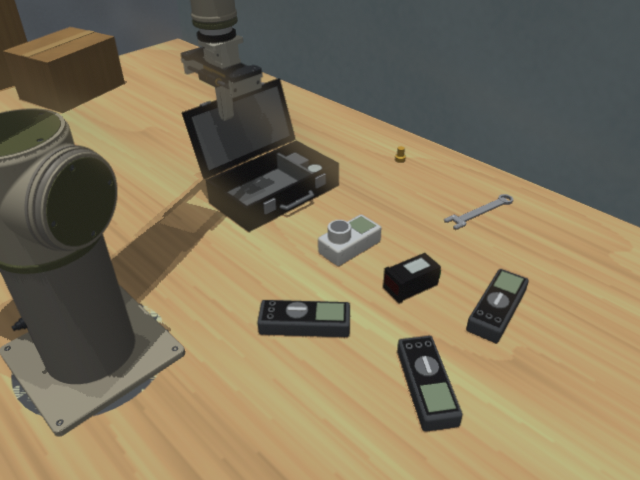

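The side view shows the closed fingers against the lid's inner face at (225,105), and the lid has started to lean back further. I'll push a little more and then lift.

move_arm(
  deltas=[0,0.004,0,0,0,0,0,0,0.008,0,0,0,0,0,0,0.008,0,0,0,0,0,0,-0.02,0,0,0,0,0,0,-0.05,-0.06,0,0,0,0,0,-0.06,-0.12,0,0,0,0,0,-0.06,-0.12,0,0,0,0],
)

```text
t: 4.42
tool_pos: [0.4713, 0.1763, 0.2772]
orientation: [0.064, 3.13, 0.005]
force: [0.0, 0.4, 0.4]
opening: 0.0004
gripper_force: 0.0
```

```bash
python3 - <<'E'
from h import *
p,y=now()
im,d=robot.read_camera('side'); W=cloud('side',d)
P=W.reshape(-1,3)
k=(P[:,2]>.075)&(P[:,2]<.175)&(P[:,0]>.39)&(P[:,0]<.62)&(P[:,1]>.2)&(P[:,1]<.33)
Q=P[k]; c=Q.mean(0); u,s,v=np.linalg.svd(Q-c,full_matrices=False); print('lid',c,v[2],s/len(Q)**.5,len(Q))
plan(p,y,((.534,-.4053,.24),12),((.534,-.4053,.12),12),((.534,-.4053,.017),12))
E
```

```text
t 4.425 [0.4713 0.1763 0.2772] yaw -2.33 z [ 0.011  0.003 -1.   ] F [0.  0.4 0.4] open 0.0003520323671792026 g 0.0
lid [0.49884589 0.23780374 0.1256722 ] [-0.03770505 -0.92186259  0.38567824] [0.06630547 0.03125675 0.00215086] 4587
[-0.0863 -0.5786  0.0372] [ 0.    0.   -0.25]
[-0.0863 -0.5786  0.1572] [ 0.    0.   -0.25]
[-0.0863 -0.5786  0.2602] [ 0.    0.   -0.25]
```

move_arm(
  deltas=[-0.086,-0.579,0,0,0,-0.25,1,-0.086,-0.579,0,0,0,-0.25,1,-0.086,-0.579,0,0,0,-0.25,1,-0.086,-0.579,0,0,0,-0.25,1,-0.086,-0.579,0,0,0,-0.25,1,-0.086,-0.579,0,0,0,-0.25,1,-0.086,-0.579,0,0,0,-0.25,1,-0.086,-0.579,0,0,0,-0.25,1,-0.086,-0.579,0,0,0,-0.25,1,-0.086,-0.579,0.06,0,0,-0.25,1,-0.086,-0.579,0.12,0,0,-0.25,1,-0.086,-0.579,0.12,0,0,-0.25,1],
)

```text
t: 5.98
tool_pos: [0.5272, -0.4021, 0.1413]
orientation: [0.328, -3.114, -0.018]
force: [0.3, 0.2, 0.3]
opening: 0.0927
gripper_force: 0.0
```

```bash
python3 - <<'E'
from h import *
p,y=now()
im,d=robot.read_camera('side'); save('s2.png',im[220:420,380:620].repeat(3,0).repeat(3,1)); W=cloud('side',d)
P=W.reshape(-1,3)
k=(P[:,2]>.024)&(P[:,2]<.036)&(np.hypot(P[:,0]-.534,P[:,1]+.405)<.1)
print(cv2.minAreaRect((P[k][:,:2]*1000).astype(np.float32)),k.sum())
plan(p,y,((.534,-.4053,.1),12),((.534,-.4053,.017),12))
E
```

```text
t 5.975 [ 0.5272 -0.4021  0.1413] yaw 12.02 z [-0.011  0.01  -1.   ] F [0.3 0.2 0.3] open 0.09271048451340382 g 0.0
((532.3656616210938, -405.9747619628906), (152.88351440429688, 55.53901672363281), 11.753071784973145) 1859
[-0.006  -0.0045  0.0413] [0. 0. 0.]
[-0.006  -0.0045  0.1243] [0. 0. 0.]
```

View pics/s2.png

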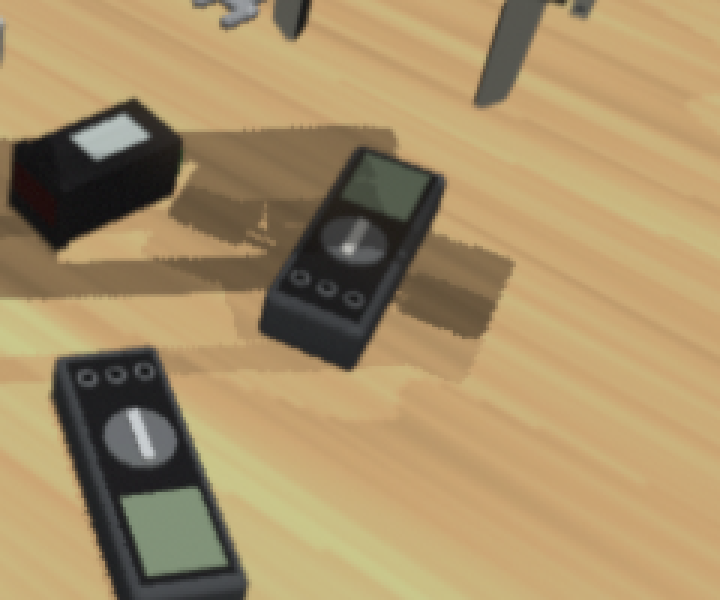

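The view shows the open fingers straddling the far meter, which has not moved. I'll let the arm settle, then read the pose.

move_arm(
  deltas=[0,0,0,0,0,0,1,0,0,0,0,0,0,1],
)

```text
t: 6.28
tool_pos: [0.5332, -0.4068, 0.1547]
orientation: [-0.33, 3.12, -0.007]
force: [0.3, 1.2, 0.0]
opening: 0.0928
gripper_force: 0.0
```

```bash
python3 - <<'E'
from h import *
p,y=now()
plan(p,y,((.534,-.4055,.1),12),((.534,-.4055,.017),12))
E
```

```text
t 6.275 [ 0.5332 -0.4068  0.1547] yaw 12.09 z [ 0.005 -0.004 -1.   ] F [0.3 1.2 0. ] open 0.09278779966598827 g 0.0
[-0.0011  0.0011  0.0547] [0.    0.    0.002]
[-0.0011  0.0011  0.1377] [0.    0.    0.002]
```

move_arm(
  deltas=[0,0,0.05,0,0,0,1,0,0,0.09,0,0,0,1,0,0,0.115,0,0,0,1,0,0,0.128,0,0,0,1,0,0,0.13,0,0,0,1,0,0,0.13,0,0,0,1],
)

```text
t: 7.02
tool_pos: [0.5323, -0.4067, 0.0225]
orientation: [-0.33, 3.122, -0.003]
force: [-0.5, -0.2, 0.2]
opening: 0.0929
gripper_force: 0.0
```

move_arm(
  deltas=[0,0,0.006,0,0,0,1,0,0,0.006,0,0,0,0.3,0,0,0.006,0,0,0,0.3,0,0,0.006,0,0,0,0.3,0,0,0.006,0,0,0,0.3,0,0,0.006,0,0,0,0.3],
  squeeze=20,
)

```text
t: 7.78
tool_pos: [0.5313, -0.406, 0.0147]
orientation: [-0.33, 3.124, -0.0]
force: [0.5, 0.2, -0.6]
opening: 0.0559
gripper_force: 20.0
```

```bash
python3 - <<'E'
from h import *
p,y=now()
plan(p,y,((.531,-.406,.2),y),((.476,.127,.22),-2.3))
E
```

```text
t 7.775 [ 0.5313 -0.406   0.0147] yaw 12.04 z [ 0. -0. -1.] F [ 0.5  0.2 -0.6] open 0.055909348261248555 g 19.99977797269821
[ 3.000e-04  1.000e-04 -1.853e-01] [0. 0. 0.]
[-0.0571  0.5328 -0.2053] [0.   0.   0.25]
```

move_arm(
  deltas=[0,0,-0.03,0,0,0,0.3,0,0,-0.09,0,0,0,0.3,0,0,-0.15,0,0,0,0.3,0,0,-0.205,0,0,0,0.3,-0.006,0.05,-0.205,0,0,0.02,0.3,-0.012,0.1,-0.205,0,0,0.05,0.3,-0.017,0.155,-0.205,0,0,0.08,0.3,-0.023,0.21,-0.205,0,0,0.1,0.3,-0.028,0.265,-0.205,0,0,0.13,0.3,-0.034,0.32,-0.205,0,0,0.16,0.3,-0.04,0.37,-0.205,0,0,0.18,0.3,-0.045,0.42,-0.205,0,0,0.2,0.3],
)

```text
t: 9.28
tool_pos: [0.4868, 0.0159, 0.2191]
orientation: [0.015, -3.141, -0.0]
force: [0.6, 0.6, -3.6]
opening: 0.0557
gripper_force: 20.0
```

move_arm(
  deltas=[-0.006,0.05,0,0,0,0.03,0.3,-0.01,0.09,0,0,0,0.05,0.3,-0.012,0.113,0,0,0,0.05,0.3,-0.012,0.113,0,0,0,0.05,0.3,-0.012,0.113,0,0,0,0.05,0.3,-0.012,0.113,0,0,0,0.05,0.3],
)

```text
t: 10.02
tool_pos: [0.4984, 0.1264, 0.2194]
orientation: [-0.064, -3.141, 0.0]
force: [-0.2, -0.9, -3.3]
opening: 0.0555
gripper_force: 20.0
```

```bash
python3 - <<'E'
from h import *
p,y=now()
plan(p,y,((.476,.127,.22),-2.3),((.476,.127,.1),-2.3),((.476,.127,.028),-2.3))
im,d=robot.read_camera('side'); save('s3.png',im[40:240,140:380].repeat(3,0).repeat(3,1))
E
```

```text
t 10.025 [0.4984 0.1264 0.2194] yaw -2.35 z [-0. -0. -1.] F [-0.2 -0.9 -3.3] open 0.05546027221333923 g 19.999167323112488
[ 0.0224 -0.0003 -0.0006] [ 0.     0.    -0.001]
[ 0.0224 -0.0003  0.1194] [ 0.     0.    -0.001]
[ 0.0224 -0.0003  0.1914] [ 0.     0.    -0.001]
```

View pics/s3.png

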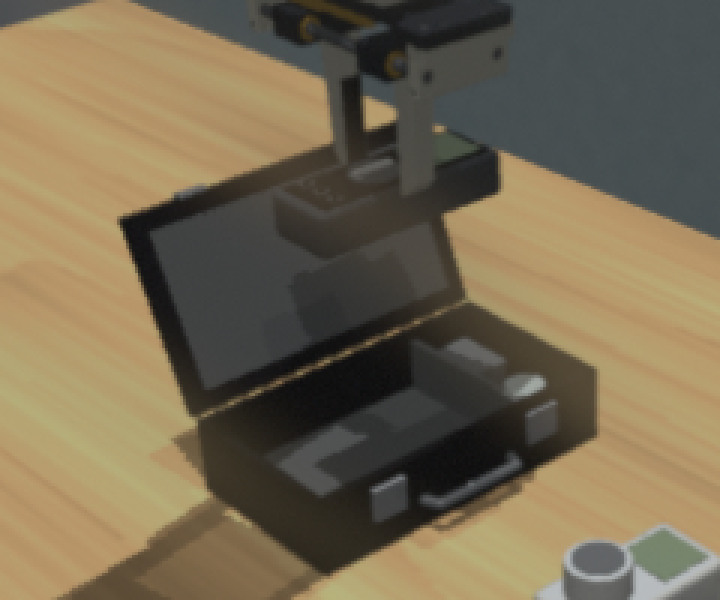

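The meter is held level above the case at crop (390,190), and the bay below is clear at (350,440). I'll shift it to the bay and lower it.

move_arm(
  deltas=[0.0225,0,0,0,0,0,0.3,0.0225,0,0.04,0,0,0,0.3,0.0225,0,0.08,0,0,0,0.3,0.0225,0,0.11,0,0,0,0.3,0.0225,0,0.135,0,0,0,0.3,0.0225,0,0.155,0,0,0,0.3,0.0225,0,0.17,0,0,0,0.3,0.0225,0,0.18,0,0,0,0.3,0.0225,0,0.184,0,0,0,0.3,0.0225,0,0.184,0,0,0,0.3],
)

```text
t: 11.32
tool_pos: [0.4762, 0.1283, 0.0358]
orientation: [0.063, 3.141, 0.0]
force: [-0.4, -0.8, -2.3]
opening: 0.0553
gripper_force: 20.0
```

move_arm(
  deltas=[0,0,0.003,0,0,0,0.3,0,0,0.006,0,0,0,0.3,0,0,0.007,0,0,0,0.3,0,0,0.0075,0,0,0,0.3],
)

```text
t: 11.82
tool_pos: [0.4759, 0.1283, 0.028]
orientation: [-0.062, -3.141, 0.0]
force: [-0.6, -0.6, -2.7]
opening: 0.0556
gripper_force: 20.0
```

move_arm(
  deltas=[0,0,0.001,0,0,0,0.3,0,0,0.0015,0,0,0,0.3,0,0,0.0015,0,0,0,0.3],
)

```text
t: 12.2
tool_pos: [0.476, 0.1283, 0.0266]
orientation: [0.062, 3.141, -0.0]
force: [-0.2, 0.0, -2.4]
opening: 0.0555
gripper_force: 20.0
```

move_arm(
  deltas=[0,0,0.0006,0,0,0,0.3,0,0,0.0012,0,0,0,0.3,0,0,0.0012,0,0,0,0.3],
)

```text
t: 12.58
tool_pos: [0.4761, 0.1283, 0.0265]
orientation: [-0.062, -3.141, 0.0]
force: [-7.5, -0.9, 10.5]
opening: 0.0558
gripper_force: 20.0
```

move_arm(
  deltas=[0,0,-0.0006,0,0,0,0.62,0,0,-0.0006,0,0,0,0.68,0,0,-0.0006,0,0,0,0.68,0,0,-0.0006,0,0,0,0.68],
)

```text
t: 13.08
tool_pos: [0.476, 0.1283, 0.0259]
orientation: [-0.063, -3.141, 0.0]
force: [-0.2, -0.0, 0.4]
opening: 0.0632
gripper_force: 0.0
```

move_arm(
  deltas=[0,0,-0.02,0,0,0,0.68,0,0,-0.06,0,0,0,0.68,0,0,-0.12,0,0,0,0.68,0,0,-0.18,0,0,0,0.68,0,0,-0.24,0,0,0,0.5,0,0,-0.275,0,0,0,0,-0.03,0,-0.275,0,0,0,0,-0.03,0,-0.275,0,0,0,0],
)

```text
t: 14.08
tool_pos: [0.5069, 0.1269, 0.3007]
orientation: [0.063, 3.141, -0.0]
force: [-0.6, 0.6, -0.2]
opening: 0.0279
gripper_force: 0.0
```

```bash
python3 - <<'E'
from h import *
p,y=now()
im,d=robot.read_camera('side'); save('s4.png',im[40:240,140:380].repeat(3,0).repeat(3,1)); P=cloud('side',d).reshape(-1,3)
k=(P[:,2]>.075)&(P[:,2]<.175)&(P[:,0]>.39)&(P[:,0]<.62)&(P[:,1]>.2)&(P[:,1]<.33)
Q=P[k]; c=Q.mean(0); u,s,v=np.linalg.svd(Q-c,full_matrices=False); print('lid',c,v[2],s/len(Q)**.5,len(Q))
im,d=robot.read_camera('top'); T=cloud('top',d)
for n,P in(('side',P),('top',T.reshape(-1,3))):
    k=(abs(P[:,0]-.478)<.06)&(abs(P[:,1]-.128)<.024)&(P[:,2]>.03)&(P[:,2]<.07); print(n,k.sum(),np.percentile(P[k,2],[5,50,95]).round(4))
    A=np.c_[P[k][:,:2],np.ones(k.sum())]; print(np.linalg.lstsq(A,P[k,2],rcond=None)[0].round(3))
E
```

```text
t 14.075 [0.5069 0.1269 0.3007] yaw -2.31 z [ 0. -0. -1.] F [-0.6  0.6 -0.2] open 0.027894213453424216 g 0.0
lid [0.49919963 0.23789195 0.12594762] [-0.03639404 -0.92098345  0.38789813] [0.06639378 0.03118994 0.00220333] 4589
side 710 [0.0423 0.0455 0.0494]
[0.004 0.039 0.039]
top 1656 [0.042  0.0454 0.0494]
[0.004 0.012 0.042]
```

View pics/s4.png

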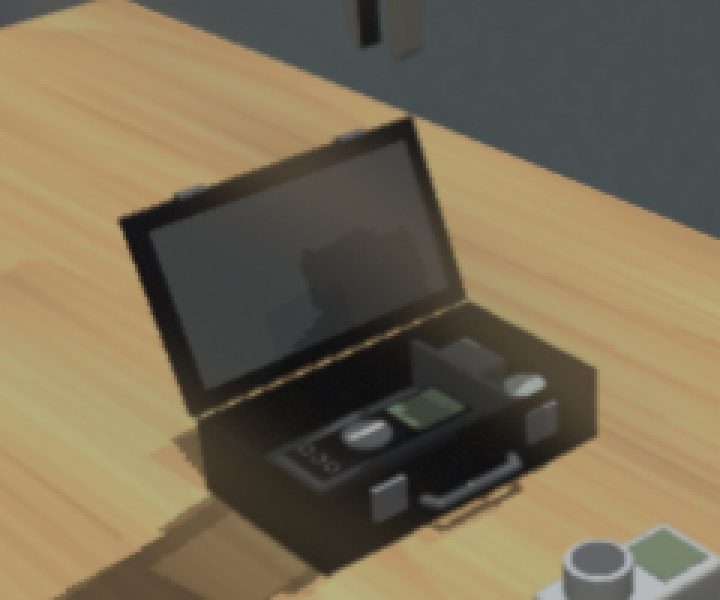

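The meter lies flat in the bay at crop (370,435), face up. Its face is at z≈0.045, level, below the rim at 0.060. Next I'll go behind the lid.

move_arm(
  deltas=[0,0.06,0,0,0,0,0,0,0.12,0,0,0,0,0,0,0.18,0,0,0,0,0,0,0.225,0,0,0,0,0,0,0.225,0.06,0,0,0,0,0,0.225,0.11,0,0,0,0,0,0.225,0.135,0,0,0,0,0,0.225,0.135,0,0,0,0],
)

```text
t: 15.18
tool_pos: [0.5124, 0.3507, 0.1627]
orientation: [-0.062, -3.135, 0.005]
force: [-0.1, 0.3, 1.0]
opening: 0.0004
gripper_force: 0.0
```

```bash
python3 - <<'E'
from h import *
p,y=now()
for th in (1.9,1.75,1.57,1.4,1.2,1.05,.9,.75,.6,.45,.3,.15,.05):
    r=.115;c,s=np.cos(th),np.sin(th)
    w=(.2105-r*c+.01*s+.008-p[1], .0605+r*s+.01*c+.011-p[2]); print(th,round(w[0],4),round(-w[1],4))
E
```

```text
t 15.175 [0.5124 0.3507 0.1627] yaw -2.27 z [-0.006 -0.003 -1.   ] F [-0.1  0.3  1. ] open 0.0004438606305415114 g 0.0
1.9 -0.0856 -0.0144
1.75 -0.1019 -0.0202
1.57 -0.1223 -0.0238
1.4 -0.1419 -0.0239
1.2 -0.1646 -0.0196
1.05 -0.1808 -0.0136
0.9 -0.1959 -0.0051
0.75 -0.2096 0.0055
0.6 -0.2215 0.018
0.45 -0.2314 0.0321
0.3 -0.2391 0.0476
0.15 -0.2444 0.0641
0.05 -0.2466 0.0754
```

move_arm(
  deltas=[0,-0.05,0,0,0,0,0,0,-0.07,0,0,0,0,0,0,-0.085,0,0,0,0,0,0,-0.1,0,0,0,0,0,0,-0.115,0,0,0,0,0,0,-0.13,0,0,0,0,0,0,-0.145,0,0,0,0,0,0,-0.16,0,0,0,0,0,0,-0.17,0,0,0,0,0,0,-0.181,0,0,0,0,0],
)

```text
t: 16.42
tool_pos: [0.5076, 0.1703, 0.1658]
orientation: [-0.063, -3.141, 0.0]
force: [-0.1, 2.7, -0.5]
opening: 0.0006
gripper_force: 0.7
```

```bash
python3 - <<'E'
from h import *
now()
im,d=robot.read_camera('side'); save('s5.png',im[40:240,140:380].repeat(3,0).repeat(3,1))
E
```

```text
t 16.425 [0.5076 0.1703 0.1658] yaw -2.29 z [-0. -0. -1.] F [-0.1  2.7 -0.5] open 0.00059472049229523 g 0.734578175470233
```

View pics/s5.png

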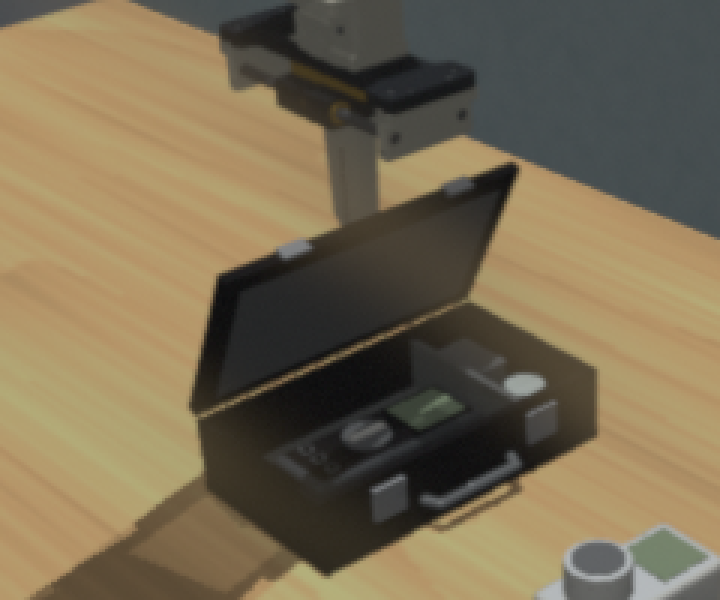

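The view shows the fingers behind the lid at crop (355,200), with the lid now tipped forward of upright. I'll follow the arc down.

move_arm(
  deltas=[0,-0.0155,0,0,0,0,0,0,-0.029,0.008,0,0,0,0,0,-0.036,0.014,0,0,0,0,0,-0.041,0.021,0,0,0,0,0,-0.047,0.028,0,0,0,0,0,-0.051,0.035,0,0,0,0,0,-0.055,0.043,0,0,0,0,0,-0.059,0.051,0,0,0,0,0,-0.062,0.059,0,0,0,0,0,-0.064,0.067,0,0,0,0,0,-0.065,0.074,0,0,0,0,0,-0.066,0.078,0,0,0,0],
)

```text
t: 17.98
tool_pos: [0.5048, 0.105, 0.0873]
orientation: [-0.062, -3.14, 0.0]
force: [-0.6, 0.2, 1.3]
opening: 0.0008
gripper_force: 0.5
```

Now I'll press down in small steps, watching the force.

move_arm(
  deltas=[0,0,0.003,0,0,0,0,0,0,0.005,0,0,0,0,0,0,0.006,0,0,0,0,0,0,0.006,0,0,0,0],
)

```text
t: 18.48
tool_pos: [0.5052, 0.1052, 0.082]
orientation: [0.063, 3.141, 0.0]
force: [0.1, -0.6, 0.7]
opening: 0.0006
gripper_force: 0.0
```

move_arm(
  deltas=[0,0,0.0007,0,0,0,0,0,0,0.0014,0,0,0,0,0,0,0.0014,0,0,0,0],
)

```text
t: 18.85
tool_pos: [0.5052, 0.1051, 0.0805]
orientation: [0.063, 3.141, -0.0]
force: [0.5, -0.5, 0.3]
opening: 0.0005
gripper_force: 0.2
```

move_arm(
  deltas=[0,0,0.0007,0,0,0,0,0,0,0.0014,0,0,0,0,0,0,0.002,0,0,0,0,0,0,0.002,0,0,0,0],
)

```text
t: 19.35
tool_pos: [0.5051, 0.1051, 0.0785]
orientation: [-0.063, -3.141, -0.0]
force: [0.1, 0.5, 0.5]
opening: 0.0004
gripper_force: 0.2
```

```bash
python3 - <<'E'
from h import *
now()
for n in('side','top'):
    im,d=robot.read_camera(n); W=cloud(n,d); P=W.reshape(-1,3)
    if n=='side': save('s6.png',im[40:240,140:380].repeat(3,0).repeat(3,1))
    k=(P[:,2]>.055)&(P[:,2]<.085)&(((P[:,0]>.39)&(P[:,0]<.46))|((P[:,0]>.55)&(P[:,0]<.62)))&(P[:,1]>.085)&(P[:,1]<.2)
    A=np.c_[P[k][:,:2]-[.5,.14],np.ones(k.sum())]; print(n,k.sum(),np.linalg.lstsq(A,P[k,2],rcond=None)[0].round(4))
E
```

```text
t 19.35 [0.5051 0.1051 0.0785] yaw -2.28 z [-0.  0. -1.] F [0.1 0.5 0.5] open 0.0004190486866720731 g 0.15513957012444735
side 454 [-0.0045 -0.1732  0.0839]
top 764 [-0.0071 -0.1803  0.0837]
```

View pics/s6.png

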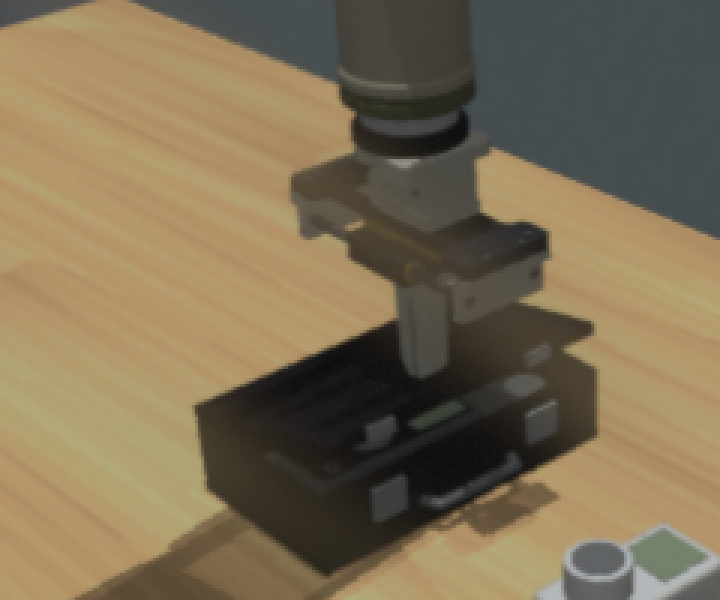

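The view shows the fingers at crop (425,375), but the lid still stands slightly open, with its latches at (380,430) and (537,355). I'll measure the lid plane without the height clip.

```bash
python3 - <<'E'
from h import *
for n in('side','top'):
    im,d=robot.read_camera(n); W=cloud(n,d); P=W.reshape(-1,3)
    for xr in((.39,.40),(.44,.45),(.46,.47),(.55,.56),(.6,.61)):
        o=[]
        for y in np.arange(.03,.24,.015):
            k=(P[:,0]>xr[0])&(P[:,0]<xr[1])&(abs(P[:,1]-y)<.004)
            o.append((round(y,3),int(1000*np.median(P[k,2])) if k.sum() else None))
        print(n,xr,o)
E
```

```text
side (0.39, 0.4) [(np.float64(0.03), 1), (np.float64(0.045), 0), (np.float64(0.06), 0), (np.float64(0.075), 55), (np.float64(0.09), 94), (np.float64(0.105), 91), (np.float64(0.12), 88), (np.float64(0.135), 85), (np.float64(0.15), 82), (np.float64(0.165), 79), (np.float64(0.18), 77), (np.float64(0.195), 74), (np.float64(0.21), 71), (np.float64(0.225), None)]
side (0.44, 0.45) [(np.float64(0.03), 0), (np.float64(0.045), 0), (np.float64(0.06), 0), (np.float64(0.075), 95), (np.float64(0.09), 94), (np.float64(0.105), 42), (np.float64(0.12), 46), (np.float64(0.135), 84), (np.float64(0.15), 83), (np.float64(0.165), 79), (np.float64(0.18), 77), (np.float64(0.195), 74), (np.float64(0.21), 71), (np.float64(0.225), None)]
side (0.46, 0.47) [(np.float64(0.03), 199), (np.float64(0.045), 0), (np.float64(0.06), 23), (np.float64(0.075), 258), (np.float64(0.09), 353), (np.float64(0.105), 338), (np.float64(0.12), 337), (np.float64(0.135), 85), (np.float64(0.15), 81), (np.float64(0.165), 78), (np.float64(0.18), 77), (np.float64(0.195), 73), (np.float64(0.21), 71), (np.float64(0.225), None)]
side (0.55,
[... 1893 characters left out ...]
5), 479), (np.float64(0.06), 496), (np.float64(0.075), 95), (np.float64(0.09), None), (np.float64(0.105), None), (np.float64(0.12), None), (np.float64(0.135), None), (np.float64(0.15), None), (np.float64(0.165), None), (np.float64(0.18), None), (np.float64(0.195), None), (np.float64(0.21), None), (np.float64(0.225), None)]
top (0.6, 0.61) [(np.float64(0.03), 0), (np.float64(0.045), 0), (np.float64(0.06), 12), (np.float64(0.075), 94), (np.float64(0.09), 93), (np.float64(0.105), None), (np.float64(0.12), None), (np.float64(0.135), None), (np.float64(0.15), None), (np.float64(0.165), None), (np.float64(0.18), None), (np.float64(0.195), None), (np.float64(0.21), None), (np.float64(0.225), None)]
```

```bash
python3 - <<'E'
from h import *
print(robot.tips_ahead); now()
im,d=robot.read_camera('side'); W=cloud('side',d)
for v in range(130,182,3): print(v,W[v,276].round(3),W[v,282].round(3),W[v,287].round(3),im[v,282])
E
```

```text
0.011
t 19.55 [0.505  0.1052 0.0785] yaw -2.28 z [-0.  0. -1.] F [-0.6 -0.7  1. ] open 0.000787764554451411 g 0.09197160950861871
130 [0.471 0.075 0.193] [0.486 0.076 0.187] [0.502 0.079 0.18 ] [70 62 49]
133 [0.468 0.073 0.188] [0.471 0.058 0.192] [0.5   0.077 0.175] [73 65 54]
136 [0.493 0.104 0.161] [0.495 0.088 0.166] [0.471 0.044 0.191] [86 80 68]
139 [0.496 0.108 0.152] [0.495 0.088 0.159] [0.507 0.087 0.155] [86 81 70]
142 [0.495 0.107 0.146] [0.494 0.087 0.153] [0.507 0.088 0.148] [84 80 68]
145 [0.493 0.106 0.14 ] [0.493 0.087 0.147] [0.506 0.087 0.142] [82 78 68]
148 [0.497 0.111 0.13 ] [0.493 0.087 0.14 ] [0.508 0.09  0.133] [81 78 69]
151 [0.494 0.108 0.125] [0.493 0.088 0.133] [nan nan nan] [79 77 68]
154 [0.493 0.108 0.118] [0.493 0.088 0.126] [0.506 0.088 0.121] [78 76 68]
157 [0.496 0.112 0.108] [0.495 0.091 0.117] [0.505 0.088 0.114] [78 76 69]
160 [0.492 0.108 0.104] [0.495 0.092 0.11 ] [0.507 0.091 0.105] [76 75 69]
163 [0.495 0.112 0.094] [0.495 0.092 0.103] [0.512 0.097 0.093] [75 74 67]
166 [0.493 0.111 0.088] [0.496 0.094 0.094] [0.5   0.083 0.097] [27 25 23]
169 [0.479 0.093 0.095] [0.486 0.082 0.096] [0.493 0.076 0.096] [23 20 21]
172 [0.472 0.085 0.094] [0.478 0.074 0.096] [0.488 0.07  0.094] [20 19 19]
175 [0.461 0.073 0.097] [0.475 0.071 0.092] [0.529 0.119 0.047] [19 19 18]
178 [0.46  0.072 0.091] [0.514 0.119 0.046] [0.521 0.11  0.047] [57 64 53]
181 [0.499 0.122 0.044] [0.507 0.11  0.046] [0.515 0.104 0.045] [53 59 49]
```

The depth shows the tip has sunk into or past the lid plate, since the tip is at z=0.068 and the lid top there is at 0.091. There is almost no force. I'll back out slowly upward and re-measure.

move_arm(
  deltas=[0,0,-0.01,0,0,0,0,0,0,-0.02,0,0,0,0],
)

```text
t: 19.85
tool_pos: [0.5052, 0.1051, 0.0994]
orientation: [0.062, 3.141, 0.0]
force: [0.1, 0.2, -0.4]
opening: 0.0002
gripper_force: 0.0
```

```bash
cat >> h.py <<'E'
def lid():
    im,d=robot.read_camera('side'); P=cloud('side',d).reshape(-1,3)
    for a,b in((.39,.45),(.55,.62)):
        k=(P[:,0]>a)&(P[:,0]<b)&(P[:,1]>.13)&(P[:,1]<.205)&(P[:,2]>.064)&(P[:,2]<.2)
        print('lid z at .17, slope',np.polyfit(P[k,1]-.17,P[k,2],1)[::-1].round(4),k.sum())
    return im
E
python3 -c "
from h import *
now(); lid()"
```

```text
t 19.85 [0.5052 0.1051 0.0994] yaw -2.28 z [ 0.  0. -1.] F [ 0.1  0.2 -0.4] open 0.0002023492388650363 g 0.0
lid z at .17, slope [ 0.0792 -0.1847] 399
lid z at .17, slope [ 0.0783 -0.1925] 237
```

```bash
python3 -c "
from h import *
print(robot.read_state()['q'])"
```

```text
[ 1.05752505e-01 -2.12904314e-02  1.83986337e+00  1.50848399e-05
  1.32042222e+00 -1.42526197e+00]
```

move_arm(
  deltas=[0,0,-0.03,0,0,0,0,0,0,-0.03,0,0,0,0.4,0,0,-0.03,0,0,0,0.4,0,-0.012,-0.01,0,0,0,0.4,0,-0.012,-0.004,0,0,0,0.4,0,-0.012,0,0,0,0,0.4,0,-0.012,0.003,0,0,0,0.4,0,-0.012,0.003,0,0,0,0.4],
)

```text
t: 20.9
tool_pos: [0.5047, 0.0933, 0.0956]
orientation: [0.062, 3.141, 0.0]
force: [0.8, -0.4, 0.7]
opening: 0.0371
gripper_force: 0.0
```

```bash
python3 -c "
from h import *
now(); save('s7.png',lid())"
```

```text
t 20.9 [0.5047 0.0933 0.0956] yaw -2.27 z [ 0.  0. -1.] F [ 0.8 -0.4  0.7] open 0.03707125893864348 g 0.0
lid z at .17, slope [ 0.0793 -0.1852] 395
lid z at .17, slope [ 0.0785 -0.1871] 143
```

```bash
python3 - <<'E'
from h import *
a=cv2.imread('pics/s7.png')[110:230,190:345]; a=cv2.convertScaleAbs(a,alpha=2.2)
t,d=robot.read_camera('top'); t=cv2.convertScaleAbs(t[...,::-1][130:290,90:260],alpha=1.8)
a=cv2.resize(a,(400,310)); t=cv2.resize(t,(400,376))
o=np.zeros((376,800,3),np.uint8); o[:310,:400]=a; o[:,400:]=t; cv2.imwrite('pics/c8.png',o)
E
```

```text
(no output)
```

View pics/c8.png

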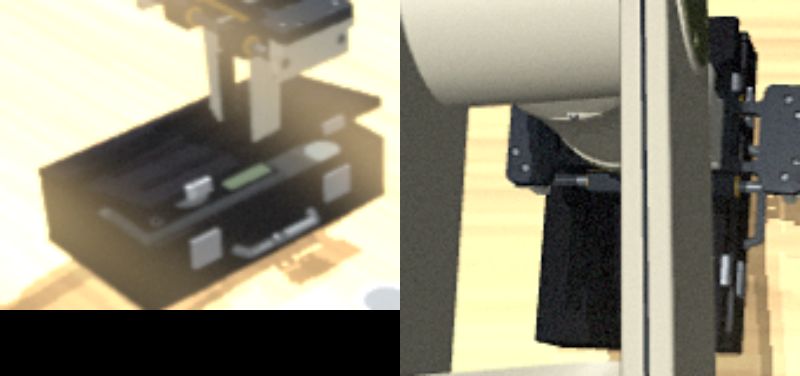

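The picture shows the fingers at the lid's outer face, behind its free edge, and still no force there. Earlier pushes carried about 2–3 N, which fits contact at the free edge. I'll lift, close the fingers, and press right at the edge.

move_arm(
  deltas=[0,0,-0.035,0,0,0,0.4,0,-0.018,-0.035,0,0,0,0,0,-0.018,-0.035,0,0,0,0,0,-0.018,-0.025,0,0,0,0,0,-0.018,-0.02,0,0,0,0,0,-0.018,-0.016,0,0,0,0,0,-0.018,-0.012,0,0,0,0,0,-0.018,-0.009,0,0,0,0],
)

```text
t: 22.0
tool_pos: [0.5039, 0.0752, 0.1042]
orientation: [-0.062, -3.141, 0.0]
force: [0.3, -0.2, 0.3]
opening: 0.0004
gripper_force: 0.0
```

```bash
python3 -c "
from h import *
now(); im=lid()
im,d=robot.read_camera('side'); P=cloud('side',d).reshape(-1,3)
k=(abs(P[:,0]-.5)<.03)&(P[:,1]>.04)&(P[:,1]<.12)&(P[:,2]>.07)&(P[:,2]<.15)
Q=P[k]
for z in np.arange(.075,.15,.006):
  q=Q[abs(Q[:,2]-z)<.003]
  if len(q): print(z.round(3),len(q),q.min(0).round(3),q.max(0).round(3))
"
```

```text
t 22.0 [0.5039 0.0752 0.1042] yaw -2.27 z [-0. -0. -1.] F [ 0.3 -0.2  0.3] open 0.00042606979650925233 g 0.0
lid z at .17, slope [ 0.0791 -0.1851] 401
lid z at .17, slope [ 0.0785 -0.184 ] 143
0.087 69 [0.47  0.067 0.086] [0.528 0.12  0.09 ]
0.093 239 [0.471 0.066 0.09 ] [0.529 0.116 0.096]
0.099 48 [0.471 0.066 0.096] [0.529 0.082 0.099]
0.117 9 [0.491 0.07  0.117] [0.509 0.083 0.12 ]
0.123 26 [0.49  0.062 0.12 ] [0.508 0.091 0.126]
0.129 36 [0.489 0.058 0.127] [0.51  0.09  0.132]
0.135 40 [0.49  0.058 0.132] [0.511 0.09  0.138]
0.141 42 [0.489 0.058 0.138] [0.509 0.092 0.144]
0.147 45 [0.49  0.057 0.144] [0.509 0.09  0.15 ]
```

The depth shows the finger bottom at z≈0.117 while the TCP is at 0.104. The tips actually end about 12 mm short of what I assumed, so nothing went through the lid and I simply hadn't pushed far enough. I'll continue down near the edge.

move_arm(
  deltas=[0,0.012,0.01,0,0,0,0,0,0.012,0.018,0,0,0,0,0,0.012,0.023,0,0,0,0,0,0.012,0.028,0,0,0,0,0,0.012,0.033,0,0,0,0,0,0.012,0.037,0,0,0,0,0,0.012,0.039,0,0,0,0],
)

```text
t: 22.98
tool_pos: [0.5043, 0.087, 0.0653]
orientation: [-0.063, -3.141, 0.0]
force: [0.6, -0.2, -0.1]
opening: 0.0003
gripper_force: 0.4
```

```bash
python3 -c "
from h import *
now(); lid()"
```

```text
t 22.975 [0.5043 0.087  0.0653] yaw -2.29 z [-0. -0. -1.] F [ 0.6 -0.2 -0.1] open 0.00033718556536692856 g 0.39036816568113863
lid z at .17, slope [ 0.0735 -0.0566] 497
lid z at .17, slope [ 0.0732 -0.0607] 49
```

move_arm(
  deltas=[0,0,0.003,0,0,0,0,0,0,0.005,0,0,0,0,0,0,0.0065,0,0,0,0,0,0,0.0065,0,0,0,0],
)

```text
t: 23.52
tool_pos: [0.5043, 0.0872, 0.0589]
orientation: [-0.063, -3.141, -0.0]
force: [0.0, -0.6, -0.0]
opening: 0.0003
gripper_force: 0.0
```

move_arm(
  deltas=[0,0,0.0007,0,0,0,0,0,0,0.0012,0,0,0,0,0,0,0.0012,0,0,0,0],
)

```text
t: 23.9
tool_pos: [0.5044, 0.0871, 0.0578]
orientation: [-0.063, -3.141, -0.0]
force: [-0.8, 0.0, -0.8]
opening: 0.0005
gripper_force: 0.0
```

move_arm(
  deltas=[0,0,0.0007,0,0,0,0,0,0,0.0012,0,0,0,0,0,0,0.0012,0,0,0,0],
)

```text
t: 24.28
tool_pos: [0.5045, 0.0871, 0.0576]
orientation: [0.062, 3.141, -0.0]
force: [-5.2, -0.6, 9.3]
opening: 0.0005
gripper_force: 4.7
```

```bash
python3 -c "
from h import *
now(); lid()"
```

```text
t 24.275 [0.5045 0.0871 0.0576] yaw -2.28 z [ 0. -0. -1.] F [-5.2 -0.6  9.3] open 0.0005494719764556281 g 4.7206206931696215
lid z at .17, slope [ 0.0708 -0.0037] 543
lid z at .17, slope [ 0.071  -0.0087] 47
```

It has hit a hard stop and the lid is level. One slight extra press, then retreat and verify.

move_arm(
  deltas=[0,0,0.0008,0,0,0,0,0,0,0.0008,0,0,0,0,0,0,-0.01,0,0,0,0,0,0,-0.06,0,0,0,0,0,0,-0.12,0,0,0,0,0,0,-0.18,0,0,0,0,0,-0.06,-0.2,0,0,0,0,0,-0.12,-0.2,0,0,0,0,0,-0.18,-0.2,0,0,0,0,0,-0.2,-0.2,0,0,0,0,0,-0.2,-0.2,0,0,0,0,0,-0.2,-0.2,0,0,0,0],
)

```text
t: 25.82
tool_pos: [0.4965, -0.1121, 0.2567]
orientation: [0.062, 3.141, 0.001]
force: [-0.1, 0.8, -0.0]
opening: 0.0004
gripper_force: 0.0
```

```bash
python3 -c "
from h import *
now(); lid()
im,d=robot.read_camera('side'); P=cloud('side',d).reshape(-1,3)
k=(P[:,0]>.39)&(P[:,0]<.62)&(P[:,1]>.075)&(P[:,1]<.205)&(P[:,2]>.05)&(P[:,2]<.1)
print(k.sum(),np.polyfit(P[k,1]-.14,P[k,2],1),np.percentile(P[k,2],[1,50,99]))"
```

```text
t 25.825 [ 0.4965 -0.1121  0.2567] yaw -2.27 z [ 0.  0. -1.] F [-0.1  0.8 -0. ] open 0.0004122573856190858 g 0.0
lid z at .17, slope [ 0.0708 -0.0066] 540
lid z at .17, slope [ 0.071  -0.0052] 502
3334 [0.00063249 0.07081135] [0.06777952 0.07080143 0.07384891]
```

The lid is level (slope 0.0006) at 0.0708 m, so it is shut, and the robot is clear of everything.

```bash
python3 -c "
from plant import robot
print(robot.close_job())"
```

```text
the job is handed in; nothing more can be done
None
```

The farthest of the three matching meters is lying face up and flat in the long bay, the lid measures fully shut, and I handed the job in with the robot clear at about 26 s of the 51 s allowed; the judge's verdict was not shown.

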